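# Set and lock the rip fence of a luthier's bench saw

### The job

The saw is to be set for ripping brace wood. With a fingertip on top of the knurled brass wheel, roll it towards the blade until the fence has closed in so far that the needle on the fence stands over the red flag on the rail; then press the blue lock lever all the way down to lock the fence, and take the hand away. Do not push the fence itself or pinch the wheel, stay off the blade and its guard, lock only once the setting is right, and leave the things lying about where they are.

Things in the scene. Friction and masses are not known exactly. Their poses are not given: they have to be found in the camera images.
- wheel_top (a point): Topmost point of the knurled brass wheel (56 mm across, 18 mm thick, level axis along x) in front of the fence's black head, with a cheek each side 22 mm below its top. The point's axes are the saw's: x from its front (robot's side) to its back, y left along the rail to the blade, z up. Wheel, fence, needle and lever ride together along y. The fence bar begins 45 mm behind it, 22 mm higher
- wheel_center (a point): Centre of the brass wheel, on its axis, 28 mm below its top. The pinion rolls on a rack under it: when the wheel's top is dragged towards +y (to the blade) the fence follows. Without slip 38 mm of fingertip travel carry the fence, wheel included, 10 mm
- wheel (a joint): Angle of the brass wheel, rad; 0 at the start, grows as its top rolls towards the blade (+y). The fence goes 10 mm per rad. It takes 1 to 2 N at the rim and stays where it is left
- pointer (a point): Tip of the black needle on the fence, 3 mm wide, over the white rule on top of the front rail, 57 mm left of the wheel's middle; it moves with the fence. Axes as wheel_top
- mark (a point): The rear end of the middle of the red gauge flag, a clip 6 mm wide (along y) clamped on the front rail, standing still; axes as wheel_top. The setting is right when the needle's tip has the same y in these axes (then its x differs by no more than 1 mm and it lies 2 mm higher). At the start the needle is 18 to 52 mm to the right (-y) of the flag
- lock (a joint): Angle of the lock lever, rad: near 0 open (standing 0.55 rad above level, its tip about as high as the wheel's top, leaning to the robot), 0.60 pressed fully down against its stop (about level). It stays where it is left; it takes about 2 to 4 N
- lever_tip (a point): Upper side of the outer end of the lock lever, at the end of its blue grip (18 mm wide, 11 mm thick, 34 mm long). The lever is 72 mm long from its hinge; press it from above on the outer half of the grip
- lever_hinge (a point): Hinge of the lock lever, level axis along its y (axes as wheel_top); the lever reaches from here towards -x. 65 mm right (-y) of the wheel's middle, 33 mm lower than the wheel's top. When locked the upper side of the blue grip lies about 2 to 6 mm above the hinge's height
- fence_body: Aluminium rip fence bar (292 x 30 x 38 mm, top 190 mm above the bench) with its black head and the cheeks beside the wheel; not to be pushed. Its origin lies on the bench under the bar
- blade: Saw blade, standing still, 25 mm above the saw's table, under a clear guard 150 x 27 mm whose top is 43 mm above the saw's table; origin where the blade passes the table's surface, 150 mm above the bench. Not to be touched
- push_stick: Loose plywood push stick 200 x 45 x 12 mm lying on the saw's table left of the blade; bystander, origin under its middle
- spruce: Loose spruce blank 200 x 50 x 9 mm on the bench; bystander, origin under its middle
- chisel: Loose chisel 240 mm long, wooden handle, on the bench; bystander, origin under its ferrule
- glue: Loose white glue jar, 52 mm wide, 95 mm tall, standing on the bench; bystander, origin under its middle

How it is judged:
By the outcome, as a careful person would: the job done as asked, in the order asked, and still so for the second after the job is handed in, with the robot touching nothing.
It also fails if it takes over 61 s, if anything falls off the work surface, if the arm or the gripper's body presses on something with over 40 N, if the wrist force passes 120 N, or if a joint passes its speed limit or range.

### The arm

A 6-joint arm with a two-finger parallel gripper is mounted at the origin on the work surface. World frame = base frame: x ahead of the robot, y to its left, z up, the work surface at z = 0. Lengths are in m, angles in rad, forces in N, time in s.
With the tool pointing down it reaches from about 0.35 to 0.8 m from the base axis. Payload 7.3 kg.
Tool frame: the origin (TCP) lies at the very end of the fingers, on their centre line; the grasp point (between the pads) lies 19 mm behind it; x points along the fingers, z is the direction in which the jaws open and shut, and the axes are right-handed (so a half turn about x gives the same grasp; the last joint's range is limited). The gripper opens to 85 mm and grips with 20 to 120 N. Pads are 22 mm wide; open, the fingers measure 114 mm over their backs; the gripper's body (76 mm by 85 mm) begins 54 mm behind the grasp point. The pads swing forward as they close: fully open they stand 13 mm farther back than shut.
Start: joints at [-1.375, 0.342, 1.524, -0, 1.275, -0.146], TCP at [0.176, -0.495, 0.231] pointing down, gripper open.
Joint ranges: [-2.53, 2.53], [-0.77, 2.02], [0.04, 2.7], [-1, 4.14], [0.28, 2.66], [-3.11, 3.11]. Speed limits (rad/s): [2.57, 2.57, 3.14, 3.14, 3.14, 3.14].

### API

Orientations are given as a unit quaternion [w, x, y, z].
In Python, from rig import sense, get_image, order, models gives the robot as it stands.
- The arm moves only by the tool apply_moves, never from a script. Its argument "series" is a list of rows, each a list of 5 numbers: the opening, from 0 (shut) to 1 (fully open), then the shift along the tool's x, y, z in mm, then the turn about the tool's x in degrees. A call has exactly 10 rows; each row is the pose to reach, as a shift and turn from the pose measured when the call began, along the tool's axes at that moment; what a row does not reach only later rows make up. A row lasts 1/8 s, in which the tool goes at most 62.5 mm and 10.7 degrees, less where a joint would pass 70% of its speed; a pose out of reach is approached as far as the arm can. A call with a gripper value outside its range is refused whole. The fingers move at their own pace and stop on an object; "newtons" is the grip in N (left out, the last holds). Time passes only in rows, so rows that repeat a pose let the fingers close, or fill a call up. It gives the time, the measured TCP pose, the force and the opening at its end, in the units of the state.
- sense(): the state, without advancing time (a new reading comes with each control period).
- get_image(name): name is "scene" or "top" or "wrist"; returns a dict with "img" (420x560x3 uint8, red, green, blue), "depth" (420x560 float32, m along the optical axis (not along the pixel's ray), 0 where there is no reading), "vertical_fov" (degrees; the focal length in pixels is half the picture's height over the tangent of half this angle, whatever the lens; pixels are square), "cx", "cy" (the principal point, pixels), "world_from_camera" (4x4, takes a point from camera to world coordinates). Camera axes: x right, y up, looking along -z (the intrinsics and any distortion apply to the point x, -y, -z); pixel columns grow to the right and rows downward; lengths in m; the calibration is good to about 2 mm. A picture is of the moment at which its call begins.
- order.close_job(): hands the job in, once; it reports no verdict.
Trained networks look in a picture, given as the dict that the camera call returned (one of the last four; its "shot" number tells which), for a name from the list of things; names that differ only in an ending like _2 or _b are one class to them, and where a whole thing is asked for, a point or a joint stands for the part that bears it (a point fixed in the world has none). Each returns a list of dicts, best first, with "p" (0 to 1); they miss things now and then, are a little off and sometimes report something else, mostly with a low value. They report only what shows in the picture. A call takes as long as a camera call.
- models.recognise(picture, name): "box" ([centre column, centre row, width, height] in pixels, round what is visible of it).
- models.regions_of(picture, name): "mask" (420x560 bool, what is visible of it) and "box" ([centre column, centre row, width, height] in pixels, round what is visible of it).
- models.place_of(picture, name): "location" ([column, row] in pixels: a listed point, or the origin of a listed thing).
The state is a dict: "time": time; "joint_positions": joint angles; "joint_velocities": joint speeds; "joint_efforts": joint torques, N m; "tool_pos": TCP position; "ee_rot": TCP orientation; "wrist_force": force on the tool from outside, world axes, zero at the start; "torque": the same for the moment, N m; "width": opening from 0.0 (shut) to 1.0 (fully open).
Only numpy, scipy, OpenCV 4.12 (cv2) and the standard library are available. Lean on these libraries where they do the work, as an engineer would, in place of code of your own. Each camera call takes 0.05 s, during which the arm holds its last target.

## Working session

There is one attempt and no reset: what is moved stays moved. The work goes in short steps, Python scripts to look and compute and a tool call to move; the robot and the scene stay as the last step left them, time stands still between calls to the robot, and variables do not carry over. Pictures are saved under pics/ and viewed, and the job is handed in when it is done.

Besides the shell and the picture viewer there is one more tool, called after "Emit:" as name(argument=value, ...) on one line, values as JSON. apply_moves: Moves the arm, as the interface text tells. Its arguments: {"type":"object","properties":{"series":{"type":"array"},"newtons":{"type":"number"}},"required":["series"]}

```bash
mkdir -p pics; ls; cat > h.py <<'E'
import numpy as np, cv2
from rig import sense, get_image, order, models
def f(p): return p["img"].shape[0]/2/np.tan(np.radians(p["vertical_fov"])/2)
def px2w(p,c,r,d=None):
    if d is None:
        ci,ri=int(round(c)),int(round(r)); w=p["depth"][max(ri-1,0):ri+2,max(ci-1,0):ci+2]; w=w[w>0]; d=np.median(w) if len(w) else np.nan
    F=f(p); v=np.array([(c-p["cx"])/F*d,-(r-p["cy"])/F*d,-d,1]); return (np.array(p["world_from_camera"])@v)[:3]
def w2px(p,X):
    v=np.linalg.inv(np.array(p["world_from_camera"]))@np.append(X,1); F=f(p); return np.array([p["cx"]+F*v[0]/-v[2],p["cy"]-F*v[1]/-v[2]])
def plane(p,c,r,z):
    T=np.array(p["world_from_camera"]); F=f(p); d=T[:3,:3]@np.array([(c-p["cx"])/F,-(r-p["cy"])/F,-1]); o=T[:3,3]; return o+d*(z-o[2])/d[2]
def save(p,n): cv2.imwrite("pics/"+n,cv2.cvtColor(p["img"],cv2.COLOR_RGB2BGR))
E
python3 - <<'E'
from h import *
s=sense(); print({k:np.round(v,3).tolist() for k,v in s.items()})
for n in ["scene","top","wrist"]:
    p=get_image(n); save(p,n+"0.png"); print(n,[k for k in p if k not in("img","depth")],p["vertical_fov"],p["cx"],p["cy"],np.round(p["world_from_camera"],3).tolist())
    for t in ["wheel_top","wheel_center","pointer","mark","lever_tip","lever_hinge","fence_body","blade"]:
        for q in models.place_of(p,t)[:2]:
            c,r=q["location"]; print(" ",t,round(q["p"],2),np.round([c,r]),np.round(px2w(p,c,r),4) if 0<=c<559 and 0<=r<419 else "")
E
```

```text
pics
{'time': 0.0, 'joint_positions': [-1.375, 0.343, 1.525, 0.0, 1.275, -0.146], 'joint_velocities': [0.002, 0.0, -0.001, 0.0, -0.0, -0.002], 'joint_efforts': [0.0, -43.368, -24.601, -0.0, 0.008, -0.0], 'tool_pos': [0.176, -0.494, 0.231], 'ee_rot': [0.577, 0.408, 0.578, -0.407], 'wrist_force': [0.339, -0.103, -0.427], 'torque': [-0.018, 0.022, -0.011], 'width': 0.999}
scene ['vertical_fov', 'cx', 'cy', 'world_from_camera', 'shot'] 47.30397783226837 277.1955443836838 210.86156560032651 [[-0.824, -0.336, 0.456, 1.065], [0.566, -0.475, 0.674, 0.804], [-0.01, 0.813, 0.582, 0.796], [0.0, 0.0, 0.0, 1.0]]
  wheel_top 0.76 [264. 188.] [ 0.5482 -0.0177  0.1702]
  wheel_center 0.6 [264. 198.] [ 0.5551 -0.0037  0.1505]
  pointer 0.82 [256. 213.] [0.6034 0.0322 0.1468]
  mark 0.46 [262. 219.] [0.6051 0.0621 0.1504]
  lever_tip 0.67 [272. 170.] [ 0.3373 -0.3015  0.0096]
  lever_hinge 0.76 [248. 191.] [ 0.5951 -0.0097  0.1834]
  lever_hinge 0.7 [280. 174.] [ 0.3285 -0.2682  0.0087]
  fence_body 0.19 [247. 190.] [ 0.5973 -0.0102  0.1867]
  blade 0.66 [199. 242.] [0.76   0.0559 0.1499]
  blade 0.58
[... 172 characters left out ...]
3, 0.401], [-1.0, 0.011, -0.002, 0.033], [-0.001, 0.123, 0.992, 1.239], [0.0, 0.0, 0.0, 1.0]]
  wheel_top 0.58 [299. 207.] [ 0.5405 -0.0181  0.1669]
  wheel_center 0.72 [299. 206.] [ 0.544  -0.0192  0.1664]
  pointer 0.59 [280. 182.] [0.6162 0.0372 0.1551]
  lever_tip 0.56 [163. 252.] [0.4129 0.3821 0.0874]
  lever_tip 0.48 [321. 226.] [ 0.488 -0.081  0.171]
  lever_hinge 0.93 [323. 206.] [ 0.5478 -0.0875  0.1433]
  blade 0.78 [275. 136.] [0.7403 0.0518 0.1918]
wrist ['vertical_fov', 'cx', 'cy', 'world_from_camera', 'shot'] 58.6128454220681 282.6310576919399 213.03207518221808 [[0.335, 0.909, 0.248, 0.239], [-0.942, 0.323, 0.087, -0.473], [-0.001, -0.263, 0.965, 0.374], [0.0, 0.0, 0.0, 1.0]]
```

```bash
python3 - <<'E'
import cv2
a=cv2.imread("pics/scene0.png");cv2.imwrite("pics/s0c.png",cv2.resize(a[130:280,150:350],None,fx=4,fy=4)[:600])
a=cv2.imread("pics/top0.png");cv2.imwrite("pics/t0c.png",cv2.resize(a[110:260,200:400],None,fx=4,fy=4))
E
```

```text
(no output)
```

View pics/s0c.png

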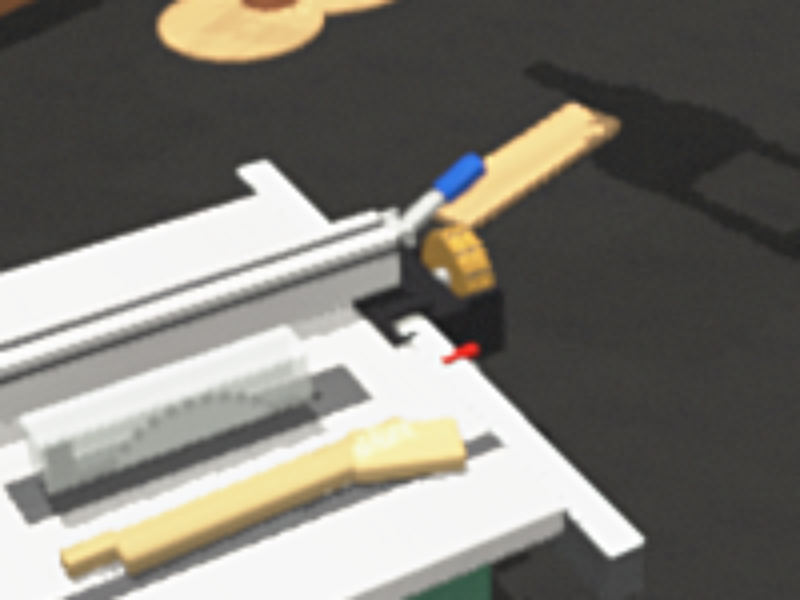

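View pics/t0c.png

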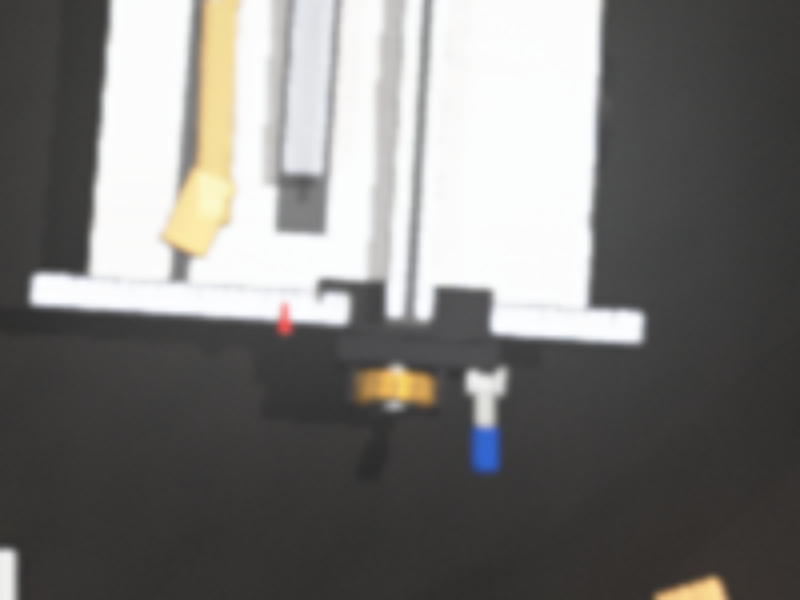

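View pics/top0.png

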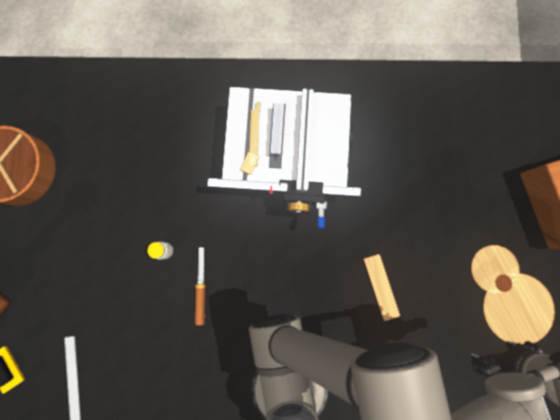

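View pics/scene0.png

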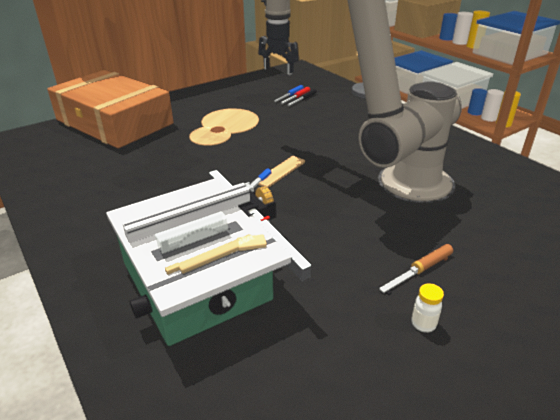

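```bash
cat >> h.py <<'E'
from scipy.spatial.transform import Rotation as R
def tool():
    s=sense(); q=s["ee_rot"]; return s,np.array(s["tool_pos"]),R.from_quat([q[1],q[2],q[3],q[0]]).as_matrix()
E
python3 - <<'E'
from h import *
s,t,M=tool(); print(np.round(M,3))
p=get_image("wrist"); T=np.array(p["world_from_camera"]); print("cam in tool",np.round(M.T@(T[:3,3]-t),4), "view in tool",np.round(M.T@(-T[:3,2]),3),"up",np.round(M.T@T[:3,1],3))
p=get_image("top")
# rail front/rear edge
a=plane(p,200+31/4,110+290/4,.15);b=plane(p,200+643/4,110+327/4,.15); d=a-b; print(a,b,np.degrees(np.arctan2(-d[0],d[1])))
print(plane(p,200+284/4,110+306/4,.15))
E
```

```text
[[ 0.     0.942  0.335]
 [-0.     0.335 -0.942]
 [-1.    -0.     0.   ]]
cam in tool [-0.1426  0.0665  0.001 ] view in tool [ 0.965 -0.263 -0.001] up [ 0.263  0.965 -0.   ]
[0.61195087 0.24466711 0.15      ] [ 0.58979309 -0.1966524   0.15      ] -2.874294317019891
[0.60225749 0.0618604  0.15      ]
```

View pics/wrist0.png

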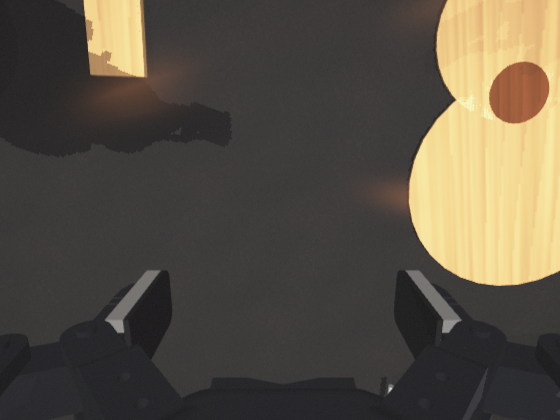

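Emit:
apply_moves(series=[[0,-3,50,-36,3],[0,-6,101,-73,6],[0,-9,151,-109,9],[0,-12,202,-146,12],[0,-15,252,-182,15],[0,-18,303,-219,18],[0,-21,354,-256,21],[0,-24,404,-292,22.4],[0,-27,455,-329,22.4],[0,-29,506,-366,22.4]], newtons=40)

```text
time: 2.7
tool_pos: [0.5302, 0.0205, 0.2606]
ee_rot: [0.488, 0.512, 0.487, -0.512]
wrist_force: [0.5, -0.6, 0.1]
width: 0.003
```

```bash
cat > look.py <<'E'
from h import *
import sys
n=sys.argv[1]
s,t,M=tool(); print("t",round(s["time"],2),"tcp",np.round(t,4),"tool z",np.round(M[:,2],3),"F",np.round(s["wrist_force"],2),"w",round(s["width"],2))
p=get_image("wrist"); save(p,n+".png")
for k in ["wheel_top","wheel_center","pointer","mark","lever_tip","lever_hinge"]:
    for q in models.place_of(p,k)[:2]:
        c,r=q["location"]; print(" ",k,round(q["p"],2),np.round([c,r],1),np.round(px2w(p,c,r),4) if 0<=c<559 and 0<=r<419 else "")
E
python3 look.py w1
```

```text
t 2.7 tcp [0.5302 0.0205 0.2606] tool z [-0.049 -0.999  0.   ] F [ 0.5  -0.63  0.12] w 0.0
  wheel_center 0.55 [334.8 183.5] [ 0.5508 -0.0145  0.168 ]
  pointer 0.71 [251.6  96.1] [0.6074 0.0363 0.1472]
  mark 0.65 [214.9  92.1] [0.6111 0.0601 0.147 ]
  mark 0.58 [539.6 337.8] [ 0.3196 -0.2786  0.0089]
  lever_tip 0.66 [434.8 270.9] [ 0.4888 -0.0802  0.1714]
  lever_tip 0.6 [253.4  93.5] [0.6087 0.0346 0.153 ]
  lever_hinge 0.6 [425.6 170.2] [ 0.5524 -0.0809  0.1439]
```

View pics/w1.png

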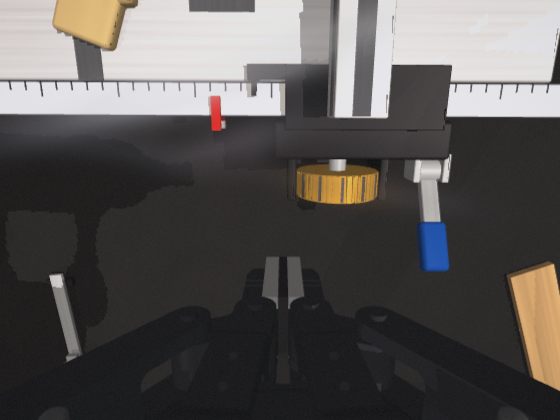

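```bash
python3 - <<'E'
from h import *
a=cv2.imread("pics/w1.png");cv2.imwrite("pics/w1c.png",cv2.resize(a[60:160,180:310],None,fx=6,fy=6,interpolation=cv2.INTER_CUBIC))
E
```

```text
(no output)
```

View pics/w1c.png

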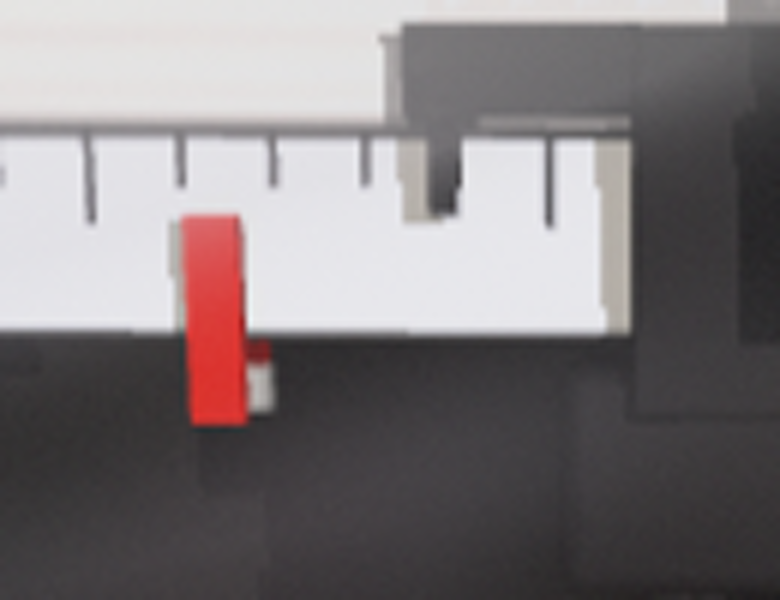

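```bash
cat >> h.py <<'E'
YS=np.array([0.049,0.9988,0]); XS=np.array([0.9988,-0.049,0])
def cloud(p):
    r,c=np.mgrid[0:420,0:560]; d=p["depth"]; F=f(p)
    P=np.stack([(c-p["cx"])/F*d,-(r-p["cy"])/F*d,-d,np.ones_like(d)],-1)@np.array(p["world_from_camera"]).T
    return P[...,:3]
E
python3 - <<'E'
from h import *
p=get_image("wrist"); P=cloud(p); I=p["img"].astype(int)
hsv=cv2.cvtColor(p["img"],cv2.COLOR_RGB2HSV)
for q in models.regions_of(p,"wheel_center")[:2]: print(q["p"],q["box"])
m=(hsv[...,0]>12)&(hsv[...,0]<32)&(hsv[...,1]>120)&(P[...,2]>.12)&(P[...,2]<.185)
m[:150]=0;m[215:]=0
W=P[m]; xs=W@XS; ys=W@YS; z=W[:,2]
print(m.sum(),"ys",ys.min(),ys.max(),"z",np.percentile(z,[1,50,95,99]))
top=z>np.percentile(z,99)-.003; print("top ys",ys[top].min(),ys[top].max(),ys[top].mean(),"xs",np.percentile(xs[top],[2,50,98]),len(z[top]))
# circle fit
from scipy.optimize import least_squares
o=least_squares(lambda v:np.hypot(ys-v[0],z-v[1])-.028,[np.mean(ys),.14],loss="soft_l1",f_scale=.001);print("circle c",o.x,"top z",o.x[1]+.028)
a=plane(p,254.4,95.5,.152);b=plane(p,215.2,96,.150);print(a,b,"dy",(b-a)@YS,"dx",(b-a)@XS)
print("depthpts",P[105,230],P[108,215],P[93,254])
print("rail slope: ",P[88:112,40:200:40].mean(0))
b=cv2.inRange(hsv,(105,100,60),(130,255,255))>0; b[:200]=0
G=P[b]; print("grip xs",np.percentile(G@XS,[2,50,98]),"ys",np.percentile(G@YS,[2,50,98]),"z",np.percentile(G[:,2],[2,50,98]))
t=np.array(sense()["tool_pos"]); print("tcp xs,ys",t@XS,t@YS,t[2])
E
```

```text
0.91 [332.7, 183.4, 84.0, 37.3]
2496 ys -0.021556753713544867 0.0361627424580534 z [0.12265638 0.16279582 0.16849547 0.16913911]
top ys -0.003748542246505505 0.020416668855149152 0.008043388687210183 xs [0.53785225 0.54697408 0.55535256] 840
circle c [0.00783215 0.14011655] top z 0.16811654984422594
[0.60580954 0.03098921 0.152     ] [0.60686883 0.05642101 0.15      ] dy 0.025453179292518873 dx -0.00018813754360531593
depthpts [0.60089063 0.04781899 0.14667639] [0.59947306 0.05758164 0.14828763] [0.60751929 0.03140114 0.14829311]
rail slope:  [[0.61063999 0.17187881 0.14677703]
 [0.60929407 0.14554036 0.14706164]
 [0.60797759 0.11947972 0.14682558]
 [0.60665706 0.09340021 0.1465096 ]]
grip xs [0.47587259 0.50686715 0.52156679] ys [-0.13103131 -0.05525337 -0.04774919] z [0.00104968 0.16569343 0.17286026]
tcp xs,ys 0.5273136288662418 0.04322457772706201 0.26045127563707465
```

Emit:
apply_moves(series=[[0,5,10,22,0],[0,15,20,43,0],[0,40,20,43,0],[0,65,20,43,0],[0,80,20,43,0],[0,86,20,43,0],[0,89,20,43,0],[0,90,20,43,0],[0,91,20,43,0],[0,91,20,43,0]])

```text
time: 4.4
tool_pos: [0.5467, -0.0266, 0.1698]
ee_rot: [0.487, 0.513, 0.487, -0.513]
wrist_force: [-0.3, 0.1, 0.1]
width: 0.004
```

```bash
python3 look.py w2
```

```text
t 4.4 tcp [ 0.5467 -0.0266  0.1698] tool z [-0.051 -0.999  0.   ] F [-0.27  0.1   0.06] w 0.0
  wheel_center 0.83 [265.4 254.9] [ 0.5554 -0.0205  0.165 ]
  pointer 0.91 [127.  131.9] [0.6084 0.0342 0.1538]
  mark 0.9 [ 70.9 126.4] [0.6117 0.0608 0.1468]
  lever_tip 0.69 [407.  388.1] [ 0.5374 -0.0616  0.2248]
  lever_hinge 0.83 [393.2 236.4] [ 0.5534 -0.0802  0.144 ]
```

View pics/w2.png

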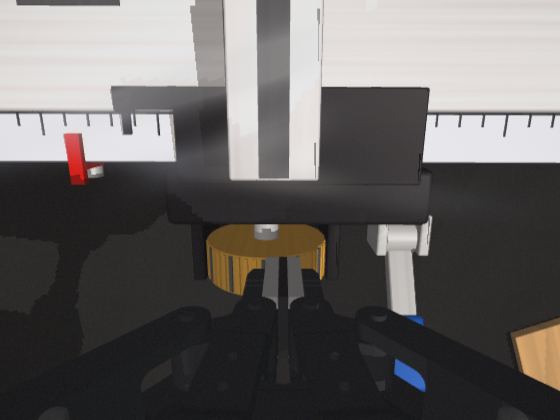

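Emit:
apply_moves(series=[[0,0.5,0,0,0],[0,1,0,0,0],[0,1.2,0,0,0],[0,1.4,0,0,0],[0,1.6,0,0,0],[0,1.8,0,0,0],[0,2,0,0,0],[0,2,0,0,0],[0,2,0,0,0],[0,2,0,0,0]])

```text
time: 6.0
tool_pos: [0.5467, -0.0266, 0.1678]
ee_rot: [0.487, 0.513, 0.487, -0.513]
wrist_force: [-1.7, -0.1, 5.8]
width: -0.003
```

Emit:
apply_moves(series=[[0,0.3,0,-2,0],[0,0.3,0,-5,0],[0,0.3,0,-8,0],[0,0.3,0,-11,0],[0,0.3,0,-14,0],[0,0.3,0,-17,0],[0,0.3,0,-20,0],[0,0.3,0,-22,0],[0,0.3,0,-22,0],[0,0.3,0,-22,0]])

```text
time: 7.25
tool_pos: [0.5479, -0.0047, 0.1678]
ee_rot: [0.487, 0.513, 0.487, -0.512]
wrist_force: [-1.0, -0.0, 4.8]
width: -0.003
```

```bash
python3 look.py w3
```

```text
t 7.25 tcp [ 0.5479 -0.0047  0.1678] tool z [-0.051 -0.999  0.   ] F [-0.99 -0.05  4.77] w -0.0
  wheel_center 0.88 [295.4 255.9] [ 0.5561 -0.0112  0.1645]
  pointer 0.83 [162.1 133.6] [0.6082 0.0413 0.1529]
  mark 0.84 [121.3 130.5] [0.6101 0.0606 0.1465]
  lever_tip 0.45 [164.7 132.3] [0.6087 0.0401 0.1531]
  lever_hinge 0.76 [430.2 237.2] [ 0.554  -0.0752  0.1438]
```

View pics/w3.png

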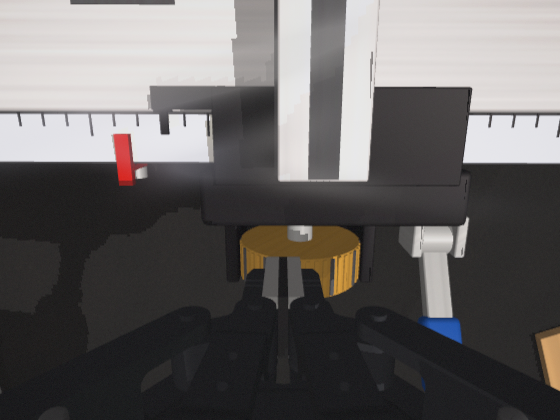

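Emit:
apply_moves(series=[[0,-4,0,0,0],[0,-4,0,17,0],[0,-1,0,17,0],[0,0.3,0,17,0],[0,0.3,0,13,0],[0,0.3,0,8,0],[0,0.3,0,3,0],[0,0.3,0,-2,0],[0,0.3,0,-6,0],[0,0.3,0,-6,0]])

```text
time: 8.85
tool_pos: [0.5483, 0.0018, 0.1678]
ee_rot: [0.488, 0.513, 0.487, -0.512]
wrist_force: [-0.7, 1.8, 6.0]
width: -0.001
```

```bash
cat > gap.py <<'E'
from h import *
import sys
n=sys.argv[1]
s,t,M=tool(); print("t",round(s["time"],2),"tcp",np.round(t,4),"F",np.round(s["wrist_force"],2))
p=get_image("wrist"); save(p,n+".png"); I=p["img"].astype(int)
red=(I[...,0]>150)&(I[...,1]<90)&(I[...,2]<90); red[:80]=0; red[230:]=0
n_,l,st,ce=cv2.connectedComponentsWithStats(red.astype(np.uint8)); i=1+np.argmax(st[1:,4]); x,y,w,h,_=st[i]
mr=red[y:y+12]; fc=np.mean([np.where(r&(np.arange(560)>=x)&(np.arange(560)<x+w))[0].mean() for r in (l==i)[y+1:y+6]])
print("flag col",round(fc,2),"top row",y,"w",w)
q=models.place_of(p,"pointer")[0]; print("ptr",q["p"],np.round(q["location"],1)); c=q["location"][0]
g=I.sum(-1)/3
for r in range(116,136,3): 
    row=g[r,int(c)-12:int(c)+16]; d=np.clip((200-row)/150,0,1); print(r,row.astype(int).tolist())
a=cv2.cvtColor(p["img"],cv2.COLOR_RGB2BGR)
x0=max(int(fc)-30,0); cv2.imwrite("pics/"+n+"c.png",cv2.resize(a[80:200,x0:x0+130],None,fx=6,fy=5,interpolation=cv2.INTER_CUBIC))
E
python3 gap.py w4
```

```text
t 8.85 tcp [0.5483 0.0018 0.1678] F [-0.71  1.84  5.97]
flag col 136.5 top row 134 w 18
ptr 0.72 [136.4 134. ]
116 [227, 227, 228, 189, 128, 117, 208, 227, 227, 228, 227, 228, 227, 228, 228, 228, 227, 228, 228, 228, 228, 228, 228, 228, 229, 228, 228, 144]
119 [228, 228, 228, 228, 136, 109, 149, 223, 228, 229, 228, 228, 229, 228, 229, 229, 228, 228, 229, 229, 229, 229, 229, 229, 229, 229, 230, 168]
122 [229, 229, 229, 229, 158, 107, 135, 223, 229, 229, 229, 229, 229, 229, 229, 229, 230, 230, 230, 230, 230, 230, 229, 230, 230, 230, 230, 201]
125 [230, 229, 230, 229, 168, 101, 90, 223, 229, 230, 230, 230, 230, 230, 230, 230, 230, 230, 230, 230, 230, 230, 230, 230, 230, 231, 230, 230]
128 [230, 230, 230, 230, 230, 230, 230, 230, 230, 230, 230, 230, 231, 230, 229, 229, 229, 229, 228, 230, 231, 231, 231, 231, 231, 231, 231, 231]
131 [230, 230, 230, 230, 230, 230, 231, 230, 231, 229, 229, 229, 229, 229, 229, 229, 229, 229, 229, 229, 230, 230, 230, 229, 229, 231, 231, 232]
134 [231, 231, 217, 214, 213, 160, 147, 123, 119, 121, 119, 118, 117, 116, 117, 109, 107, 114, 116, 100, 94, 128, 224, 229, 229, 231, 231, 231]
```

View pics/w4.png

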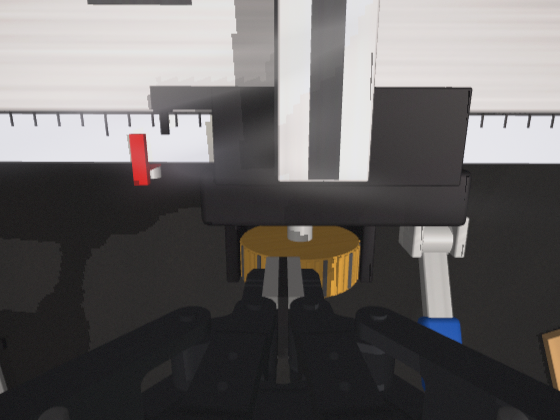

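Emit:
apply_moves(series=[[0,-4,0,0,0],[0,-4,0,17,0],[0,-1,0,17,0],[0,0.3,0,17,0],[0,0.3,0,13,0],[0,0.3,0,8,0],[0,0.3,0,3,0],[0,0.3,0,-2,0],[0,0.3,0,-6,0],[0,0.3,0,-6,0]])

```text
time: 10.2
tool_pos: [0.5487, 0.0082, 0.1678]
ee_rot: [0.487, 0.513, 0.487, -0.512]
wrist_force: [-1.3, 1.7, 5.6]
width: 0.002
```

```bash
python3 gap.py w5 | head -3
```

```text
t 10.2 tcp [0.5487 0.0082 0.1678] F [-1.33  1.68  5.56]
flag col 151.5 top row 135 w 18
ptr 0.76 [163.3 132.4]
```

View pics/w5c.png

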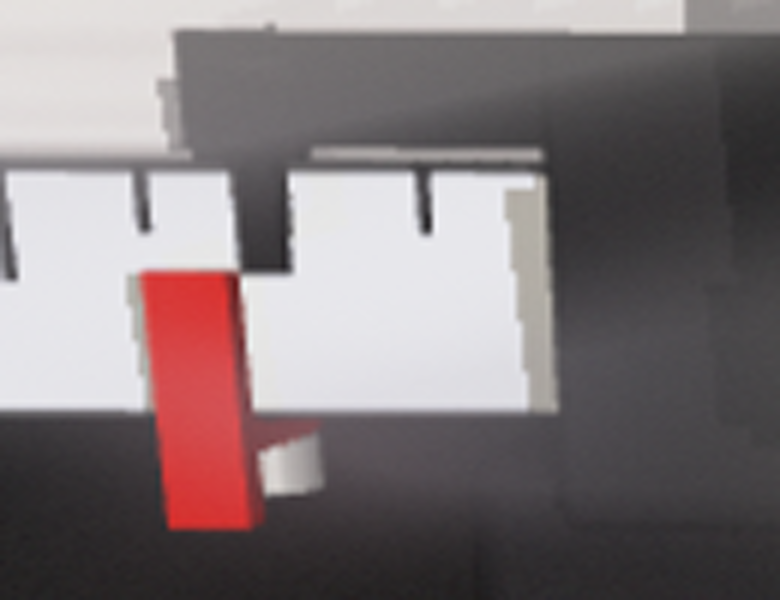

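Emit:
apply_moves(series=[[0,-4,0,0,0],[0,-4,0,17,0],[0,-1,0,17,0],[0,0.3,0,17,0],[0,0.3,0,13,0],[0,0.3,0,9,0],[0,0.3,0,5,0],[0,0.3,0,1,0],[0,0.3,0,-2,0],[0,0.3,0,-2,0]])

```text
time: 11.55
tool_pos: [0.5489, 0.0105, 0.1679]
ee_rot: [0.488, 0.513, 0.487, -0.512]
wrist_force: [-0.7, 1.1, 5.5]
width: 0.006
```

Emit:
apply_moves(series=[[0,-5,0,0,0],[0,-15,0,-15,0],[0,-20,0,-35,0],[0,-20,0,-50,0],[0,-20,0,-55,0],[0,-20,0,-55,0],[0,-20,0,-55,0],[0,-20,0,-55,0],[0,-20,0,-55,0],[0,-20,0,-55,0]])

```text
time: 12.8
tool_pos: [0.5516, 0.0652, 0.188]
ee_rot: [0.487, 0.513, 0.487, -0.512]
wrist_force: [0.4, 0.0, 0.2]
width: 0.002
```

```bash
python3 gap.py w6 | head -3
```

```text
t 12.8 tcp [0.5516 0.0652 0.188 ] F [0.35 0.01 0.18]
flag col 289.5 top row 132 w 13
ptr 0.73 [286.6 132.6]
```

View pics/w6c.png

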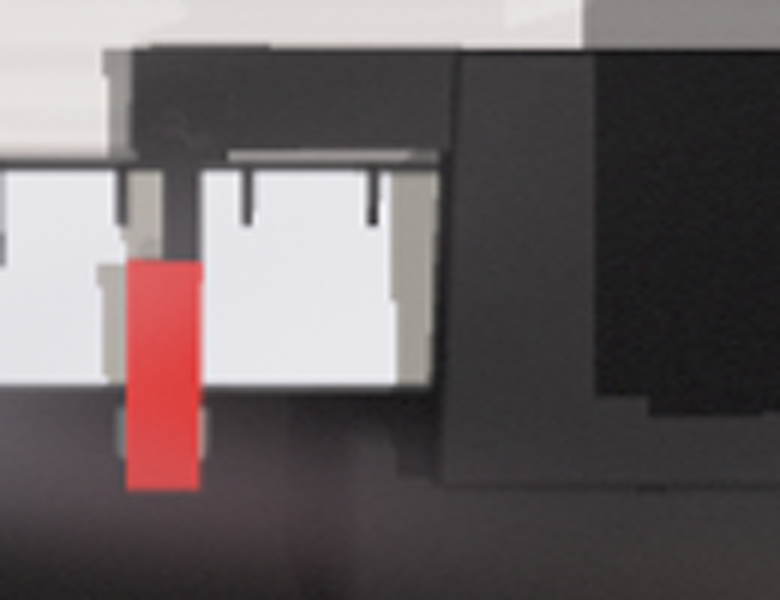

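View pics/w6.png

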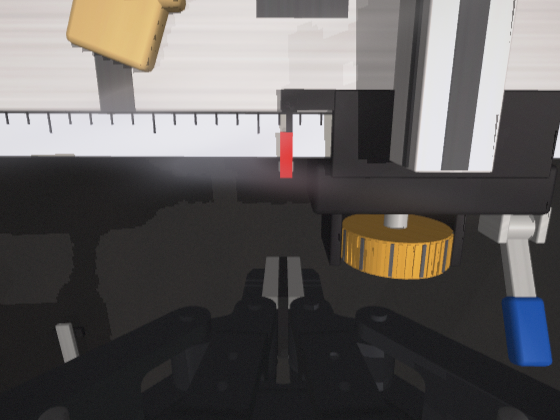

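Emit:
apply_moves(series=[[0,0,0,30,0],[0,0,0,61.5,0],[0,10,0,61.5,0],[0,18,0,61.5,0],[0,20,0,61.5,0],[0,20.5,0,61.5,0],[0,20.5,0,59.5,0],[0,20.5,0,57.5,0],[0,20.5,0,56,0],[0,20.5,0,56,0]])

```text
time: 14.15
tool_pos: [0.5485, 0.0105, 0.1679]
ee_rot: [0.488, 0.513, 0.487, -0.511]
wrist_force: [-3.0, 0.3, 6.3]
width: -0.003
```

Emit:
apply_moves(series=[[0,-5,0,0,0],[0,-15,0,-15,0],[0,-20,0,-35,0],[0,-20,0,-52,0],[0,-20,0,-55,0],[0,-20,0,-55,0],[0,-20,0,-55,0],[0,-20,0,-55,0],[0,-20,0,-55,0],[0,-20,0,-55,0]])

```text
time: 15.4
tool_pos: [0.5512, 0.0652, 0.188]
ee_rot: [0.488, 0.513, 0.487, -0.511]
wrist_force: [0.9, 0.2, 0.0]
width: 0.002
```

```bash
python3 gap.py w7 | head -3
```

```text
t 15.4 tcp [0.5512 0.0652 0.188 ] F [0.88 0.23 0.01]
flag col 288.3 top row 131 w 13
ptr 0.98 [284.1 132.1]
```

View pics/w7c.png

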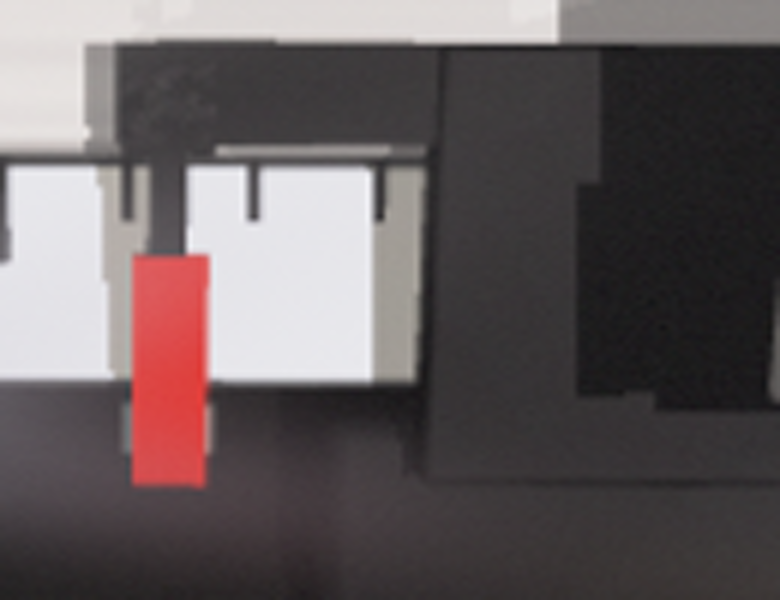

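```bash
python3 - <<'E'
import cv2,numpy as np
a=cv2.imread("pics/w7.png").astype(int)
for r in (119,122,125,128,129): print(r,a[r,272:300].mean(-1).astype(int).tolist())
for r in (131,132,134,137): print(r,a[r,272:300].tolist() and a[r,272:300,1].tolist())
E
python3 - <<'E'
from h import *
p=get_image("wrist"); 
hsv=cv2.cvtColor(p["img"],cv2.COLOR_RGB2HSV); P=cloud(p)
b=(cv2.inRange(hsv,(105,120,60),(130,255,255))>0)&(P[...,2]>.13); b[:200]=0
G=P[b]; print(b.sum(),"grip xs",np.percentile(G@XS,[1,50,99]),"ys",np.percentile(G@YS,[1,50,99]),"z",np.percentile(G[:,2],[1,50,99]))
t=np.array(sense()["tool_pos"]); print("tcp",t@XS,t@YS,t[2])
for k in("lever_tip","lever_hinge","wheel_center"):
  for q in models.place_of(p,k)[:2]:
    c,r=q["location"]; print(k,q["p"],c,r); X=px2w(p,c,r); print(X@XS,X@YS,X[2])
E
```

```text
119 [231, 231, 231, 185, 174, 174, 106, 76, 138, 170, 151, 93, 80, 80, 80, 79, 79, 187, 228, 230, 231, 231, 231, 231, 231, 231, 230, 139]
122 [230, 231, 231, 186, 175, 174, 109, 80, 138, 171, 153, 96, 84, 83, 83, 84, 83, 187, 227, 231, 231, 231, 230, 230, 230, 231, 231, 140]
125 [230, 230, 230, 185, 176, 174, 175, 175, 175, 175, 153, 99, 88, 85, 85, 86, 87, 208, 228, 230, 230, 230, 230, 230, 230, 230, 230, 230]
128 [230, 230, 230, 187, 175, 175, 175, 175, 175, 175, 129, 97, 90, 91, 89, 90, 87, 222, 229, 230, 229, 229, 230, 230, 230, 230, 230, 230]
129 [230, 230, 230, 185, 177, 176, 175, 174, 175, 175, 129, 95, 92, 90, 90, 89, 88, 223, 229, 229, 230, 229, 230, 229, 230, 230, 229, 230]
131 [228, 227, 227, 185, 174, 175, 174, 175, 111, 95, 89, 90, 90, 88, 88, 87, 85, 99, 99, 98, 129, 223, 228, 228, 228, 228, 228, 229]
132 [227, 227, 228, 185, 174, 174, 174, 173, 109, 91, 92, 91, 90, 90, 89, 87, 88, 86, 86, 84, 112, 221, 227, 228, 228, 228, 228, 228]
134 [228, 227, 228, 185, 175, 174, 174, 174, 108, 92, 92, 89, 89, 89, 87, 87, 86, 86, 85, 84, 111, 221, 228, 228, 229, 228, 229, 228]
137 [226, 227, 227, 227, 184, 175, 173, 175, 108, 90, 90, 91, 89, 89, 85, 86, 86, 84, 83, 82, 128, 223, 228, 228, 229, 229, 229, 229]
2880 grip xs [0.49323616 0.50790941 0.52234823] ys [-0.03921812 -0.02837728 -0.02166274] z [0.15370345 0.16497075 0.17308932]
tcp 0.5473141094933879 0.09227357589632793 0.18801565609970677
lever_tip 0.56 529.2 363.1
0.49483210409245887 -0.02941995071207708 0.17256232926754286
lever_hinge 0.96 507.2 222.6
0.5581505970665885 -0.02533199161248926 0.14381025763030292
wheel_center 0.7 388.2 242.6
0.5552720474717422 0.0425217527537124 0.16662985815544382
```

Emit:
apply_moves(series=[[0,-7,-20,20,0],[0,-7,-40,60,0],[0,-7,-53,95,0],[0,-7,-53,122,0],[0,-3,-53,122,0],[0,0,-53,122,0],[0,3,-53,122,0],[0,5,-53,122,0],[0,5,-53,122,0],[0,5,-53,122,0]])

```text
time: 16.95
tool_pos: [0.4923, -0.0536, 0.1828]
ee_rot: [0.488, 0.513, 0.487, -0.511]
wrist_force: [-0.2, 0.1, 0.3]
width: -0.001
```

```bash
python3 - <<'E'
from h import *
s,t,M=tool(); print(s["time"],t@XS,t@YS,t[2],s["wrist_force"])
p=get_image("wrist");save(p,"w8.png")
p=get_image("scene");save(p,"s8.png"); cv2.imwrite("pics/s8c.png",cv2.resize(cv2.cvtColor(p["img"],cv2.COLOR_RGB2BGR)[100:250,170:370],None,fx=4,fy=4))
E
```

```text
16.95 0.4943830035442328 -0.029455556492289186 0.1828043884548552 [-0.19731109  0.10374521  0.30284058]
```

View pics/w8.png

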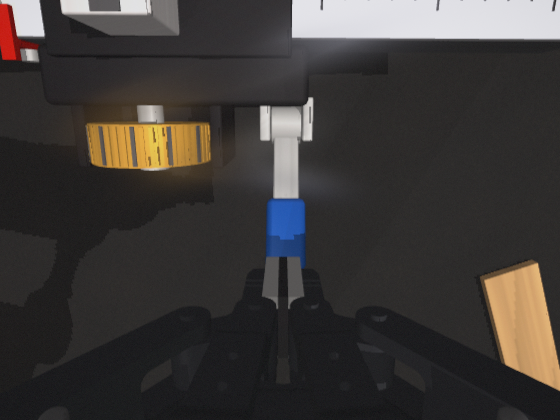

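View pics/s8c.png

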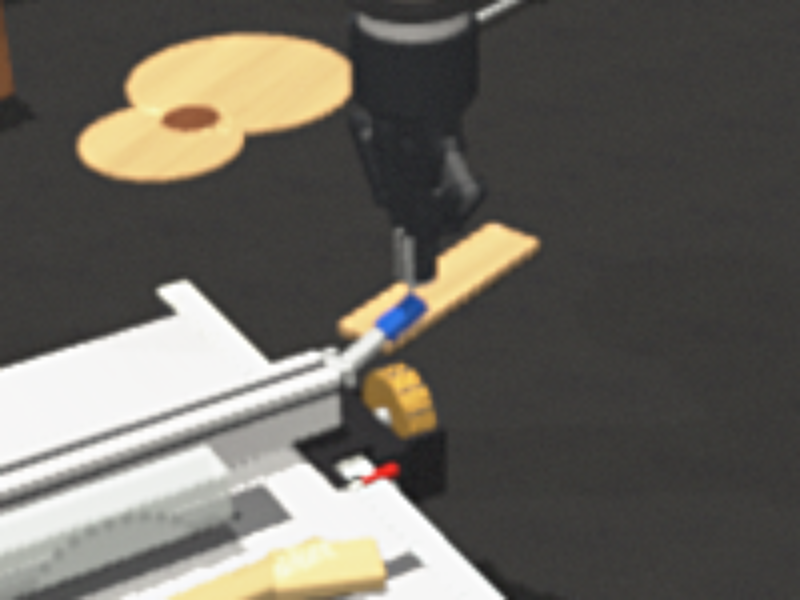

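Emit:
apply_moves(series=[[0,5,0,0,0],[0,10,0,0,0],[0,15,0,0,0],[0,20,0,0,0],[0,25,0,0,0],[0,30,0,0,0],[0,35,0,0,0],[0,39,0,0,0],[0,42,0,0,0],[0,43,0,0,0]])

```text
time: 18.3
tool_pos: [0.4923, -0.0537, 0.1397]
ee_rot: [0.488, 0.513, 0.487, -0.511]
wrist_force: [-0.4, -0.2, 1.5]
width: -0.003
```

Emit:
apply_moves(series=[[0,0.3,0,0,0],[0,0.6,0,0,0],[0,0.9,0,0,0],[0,1.2,0,0,0],[0,1.4,0,0,0],[0,1.6,0,0,0],[0,1.8,0,0,0],[0,2,0,0,0],[0,2,0,0,0],[0,2,0,0,0]])

```text
time: 19.55
tool_pos: [0.4923, -0.0537, 0.1378]
ee_rot: [0.488, 0.513, 0.487, -0.511]
wrist_force: [-2.1, 0.1, 3.8]
width: -0.004
```

Force about that of the lever itself; not yet the stop. Going further.

Emit:
apply_moves(series=[[0,0.3,0,0,0],[0,0.6,0,0,0],[0,0.9,0,0,0],[0,1.2,0,0,0],[0,1.4,0,0,0],[0,1.6,0,0,0],[0,1.8,0,0,0],[0,2,0,0,0],[0,2,0,0,0],[0,2,0,0,0]])

```text
time: 20.8
tool_pos: [0.4924, -0.0537, 0.1373]
ee_rot: [0.488, 0.513, 0.487, -0.511]
wrist_force: [-7.8, 0.1, 15.9]
width: 0.001
```

Emit:
apply_moves(series=[[0,-5,0,0,0],[0,-15,0,0,0],[0,-30,0,0,0],[0,-45,0,0,0],[0,-50,0,-30,0],[0,-50,20,-70,0],[0,-50,45,-105,0],[0,-50,53,-118,0],[0,-50,53,-118,0],[0,-50,53,-118,0]])

```text
time: 22.05
tool_pos: [0.5503, 0.0606, 0.1874]
ee_rot: [0.488, 0.513, 0.487, -0.512]
wrist_force: [-0.2, 0.1, 0.6]
width: -0.006
```

```bash
python3 gap.py w9 | head -3; python3 - <<'E'
from h import *
p=get_image("wrist"); P=cloud(p); hsv=cv2.cvtColor(p["img"],cv2.COLOR_RGB2HSV)
b=(cv2.inRange(hsv,(105,120,60),(130,255,255))>0)&(P[...,2]>.11); b[:200]=0
G=P[b]; print(b.sum(),"grip xs",np.percentile(G@XS,[1,50,99]),"z",np.percentile(G[:,2],[1,10,50,90,99]))
p=get_image("scene"); cv2.imwrite("pics/s9c.png",cv2.resize(cv2.cvtColor(p["img"],cv2.COLOR_RGB2BGR)[130:280,150:350],None,fx=4,fy=4))
E
```

```text
t 22.05 tcp [0.5503 0.0606 0.1874] F [-0.16  0.08  0.62]
flag col 279.77 top row 141 w 13
ptr 0.82 [272.5 130.7]
1839 grip xs [0.48397921 0.50123502 0.51627656] z [0.12932379 0.13300718 0.13722186 0.13829233 0.13925166]
```

View pics/w9c.png

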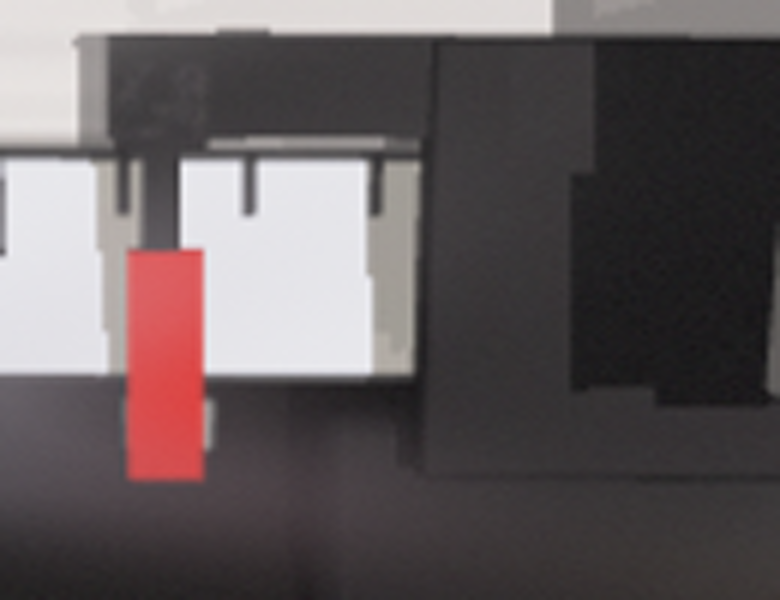

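View pics/s9c.png

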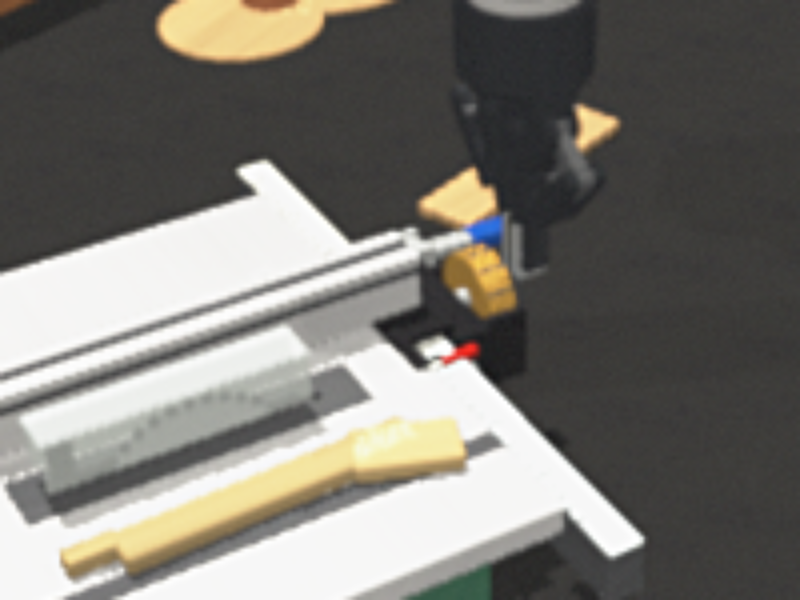

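View pics/w9.png

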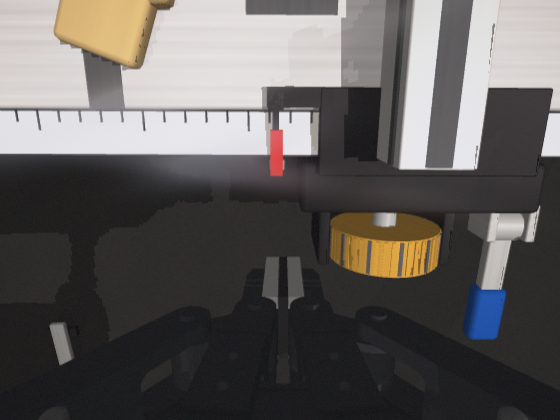

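Emit:
apply_moves(series=[[0,-10,0,0,0],[0,-25,-5,0,0],[0,-40,-10,0,0],[0,-55,-15,0,0],[0,-60,-20,0,0],[0,-60,-20,0,0],[0,-60,-20,0,0],[0,-60,-20,0,0],[0,-60,-20,0,0],[0,-60,-20,0,0]])

```text
time: 23.5
tool_pos: [0.5305, 0.0616, 0.2474]
ee_rot: [0.488, 0.513, 0.487, -0.512]
wrist_force: [0.8, -0.5, -0.4]
width: 0.005
```

```bash
python3 - <<'E'
from h import *
s=sense(); print(s["time"],s["tool_pos"],s["wrist_force"]); print(order.close_job())
E
```

```text
23.5 [0.53048359 0.0616186  0.24738915] [ 0.76566001 -0.54869094 -0.426749  ]
the job is handed in; nothing more can be done
None
```

The fence is set on the red flag and locked, and I handed the job in at 23.5 s with the hand clear.

- **Rolling the wheel:** I rolled it towards the blade with the shut fingertips, in four strokes and one small correction, pressing with about 6 N.
- **Setting:** Before locking, the wrist camera, almost straight above the flag, showed the needle over it, 0.2 to 0.3 mm past its middle. After locking the figure was about 0.3 mm, which is within what the picture resolves. I accepted that overshoot rather than roll back.
- **Lock:** I pressed the lever until it stopped moving, at 16 N where it had moved at 2 to 4 N. It looks level in the picture, with the top of its grip 2 to 3 mm above the hinge's height.
- **Disagreement:** Early oblique views put the needle 22 to 25 mm from the flag, depending on the method. I relied only on the overhead view for the final setting.
- **Surroundings:** I touched nothing but the wheel and lever. The push stick, spruce and chisel look unmoved in the pictures. I did not check the glue jar again afterwards, though the arm never went near it.

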